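# Set up the expanding tea tray

## Task

Set up the expanding tea tray. First pull out its wing, the dark wooden leaf with the black handle, until the orange lock button clicks up; then lift the white divided insert clear of its housing, turn it half a turn so that its open, low end faces the wing, and lower it fully home again; last, stand the small cream tea caddy upright on the pulled-out wing. Lower the insert and the caddy rather than dropping them, and leave the other caddy, the cup and the ramekin where they are.

Things in the scene. Friction and masses are not known exactly. Their poses are not given: they have to be found in the camera images.
- tea_tray: Light wood housing of the expanding tray, fixed. Origin: centre of its underside, on the worktop; +y points to where the wing comes out. Outside 130 (x) by 150 (y) mm, inside 120 by 140; walls 50 mm high, but only 31 mm on the wing side. An aluminium sleeve (top at 21 mm) reaches over the wing from y = 75 to 112 mm; its 14 mm hole for the lock button is centred at y = 93 mm.
- housing_floor (a point): Centre of the housing's inner floor, 19 mm above the worktop; axes as the tray's.
- wing (a joint): How far the wing (dark wooden leaf 116 mm wide, top 13 mm above the worktop) is pulled out along the tray's +y, in m: 0 in, end stop 0.102; starts at 0 to 0.02. Friction about 2 N. From about 0.098 the lock button springs up and keeps it from sliding back.
- wing_handle (a point): Centre of the top edge of the black upright handle at the wing's outer end: a bar 60 mm long along the tray's x, 12 mm thick along its y, top 56 mm above the worktop, rising from the wing's surface at 13 mm. Pinch it from above with the fingers closing along the tray's y. Axes as the tray's; moves with the wing.
- wing_pad (a point): Point on the wing's top surface (13 mm above the worktop), 73 mm from the handle's middle towards the housing; axes as the tray's; moves with the wing. With the wing out it is the middle of the free area, about 132 mm (y, sleeve to handle) by 110 mm (x, between rims 1.5 mm high).
- lock_button (a joint): Height in m of the orange spring button (10 mm across) over its pressed-in position: near 0 while hidden under the housing or sleeve, 0.011 when it has clicked up through the sleeve's hole, where it stands 5 mm proud. Pushing it down releases the wing again.
- insert: Loose white divided insert, about 0.25 kg. Origin: centre of its underside; tapered, 116 (x) by 136 (y) mm at the top, 108 by 128 at the bottom, walls 40 mm high; about 3 mm play per side in the housing. Its +y end is the open end, a lip only 14 mm high. Starts home in the housing (underside 19 mm above the worktop), its +y facing away from the wing.
- insert_open_end (a point): Top of the insert's low lip, at its +y end, 68 mm from its middle.
- insert_grip (a point): Centre of the top of the insert's black grip bar, 64 mm above its underside, right over its middle. The bar is 70 mm long along the insert's x, 12 mm thick along its y and 26 mm deep, on a 5 mm thick crosswise divider; fingers close along the insert's y, with about 60 mm of free cell on either side.
- cream_caddy: The small tea caddy to place: cream round tin with a flat grey lid (fixed), 56 mm across, 62 mm high, about 0.19 kg. Origin: centre of its underside; z up. Starts left of the tray, and may change places with the white caddy.
- white_caddy: Bystander: taller white tea caddy with a grey lid, 62 mm across, 80 mm high. Origin: centre of its underside. Leave it.
- cup: Bystander: small white fern-patterned cup with handle, 58x81x56 mm, right of the tray. Origin at its underside. Leave it.
- dish: Bystander: white fluted ramekin, 70 mm across, 40 mm high, right of the tray. Origin: centre of its underside. Leave it.
There are look-alikes about, which are no part of the job. What is shaped like the cream_caddy but purple or yellow is not meant.

How it is judged:
On the way, in this order (a step that is already met when the one before it is completed fails the run):
1. the wing is out and its lock button has clicked up (value of joint wing above 0.096 m and value of joint lock_button above 0.007 m), for 0.2 s.
2. the insert is lifted clear of the housing walls (all of step 1 and z of insert in the frame of housing_floor above 0.033 m), for 0.1 s.
3. the insert is home again, half a turn round, its open end to the wing, and let go (all of step 1 and z of insert in the frame of housing_floor below 0.0035 m and horizontal distance between insert and housing_floor below 0.008 m and y of insert_open_end in the frame of housing_floor above 0.055 m and angle between insert's own z axis and vertical below 0.04 rad and contact force between the fingers and insert below 0.1 N), for 0.2 s.
4. the cream caddy stands on the wing (all of step 1 and z of insert in the frame of housing_floor below 0.0035 m and horizontal distance between insert and housing_floor below 0.008 m and y of insert_open_end in the frame of housing_floor above 0.055 m and angle between insert's own z axis and vertical below 0.04 rad and x of cream_caddy in the frame of wing_pad between -0.032 and 0.032 m and y of cream_caddy in the frame of wing_pad between -0.042 and 0.042 m and z of cream_caddy in the frame of wing_pad between -0.004 and 0.004 m and angle between cream_caddy's own z axis and vertical below 0.06 rad and contact force between cream_caddy and wing above 0.3 N), for 0.2 s.
At the end, for the whole second after the job is handed in: Wing out (96 mm or more), lock button up (7 mm or more); insert down on the housing floor (within 3.5 mm), centred within 8 mm, open end to the wing; cream caddy upright (0.06 rad) on the wing within 32 mm across and 42 mm lengthwise of its free middle; all at rest (all of step 4 and linear speed of each of cream_caddy, insert below 0.02 m/s); the robot touches nothing.
It fails at once if the white caddy is pushed more than 20 mm from its place (distance of white_caddy from where it was at the start of the episode above 0.02 m).
It fails at once if the cup is pushed more than 20 mm from its place (distance of cup from where it was at the start of the episode above 0.02 m).
It fails at once if the ramekin is pushed more than 20 mm from its place (distance of dish from where it was at the start of the episode above 0.02 m).
It fails at once if the insert is dropped (falls free faster than 0.5 m/s) (linear speed of insert above 0.5 m/s and contact force between each of the arm, the fingers and insert below 0.02 N).
It fails at once if the cream caddy is dropped (falls free faster than 0.5 m/s) (linear speed of cream_caddy above 0.5 m/s and contact force between each of the arm, the fingers and cream_caddy below 0.02 N).
It also fails if it takes over 64 s, if anything falls off the work surface, if the arm or the gripper's body presses on something with over 40 N, if the wrist force passes 120 N, or if a joint passes its speed limit or range.

## Robot

A 6-joint arm with a two-finger parallel gripper is mounted at the origin on a cart in front of the work surface, level with it; the furniture and walls round the work are solid. World frame = base frame: x ahead of the robot, y to its left, z up, the work surface at z = 0. Lengths are in m, angles in rad, forces in N, time in s.
With the tool pointing down it reaches from about 0.35 to 0.725 m from the base axis. Payload 6 kg.
Tool frame: the origin (TCP) lies between the finger pads; the fingertips stand 14 mm ahead of it and the grasp point (between the pads) lies 5 mm behind it; z points along the fingers, y is the line along which they close (so a half turn about z gives the same grasp; the last joint's range is limited). The gripper opens to 85 mm and grips with 20 to 120 N. Pads are 22 mm wide; open, the fingers measure 114 mm over their backs; the gripper's body (76 mm by 85 mm) begins 54 mm behind the grasp point. The pads swing forward as they close: fully open they stand 13 mm farther back than shut.
Start: joints at [-0.873, 0.04, 0.085, 0, -1.615, -0.334], TCP at [0.214, -0.561, 0.219] pointing down, gripper open.
Joint ranges: [-2.56, 2.56], [-1.29, 2.01], [-1.08, 1.49], [-3.29, 1.98], [-2.81, -0.18], [-2.99, 2.99]. Speed limits (rad/s): [2.57, 2.57, 3.01, 3.14, 3.14, 3.14].

## Interface

Orientations are given as a unit quaternion [x, y, z, w].
In Python, from station import * gives the robot as it stands. The module is installed in compiled form; this text tells all that it offers.
- The arm moves only by the tool move_arm, never from a script. Its argument "plan" is a list that holds one entry, the list of rows, each a list of 7 numbers: the closure, from 0 (fully open) to 1 (shut), then the shift along the world's x, y, z in cm, then the turn, a rotation vector about the world's x, y, z in degrees. In form: [[[hand, dx, dy, dz, wx, wy, wz], ...]]. A call has 1 to 10 rows; each row is the pose to reach, as a shift and turn from the pose commanded when the call began; what a row does not reach only later rows make up. A row lasts 1/8 s, in which the tool goes at most 62.5 mm and 10.7 degrees, less where a joint would pass 70% of its speed; a pose out of reach is approached as far as the arm can. A call with a gripper value outside its range is refused whole. The fingers move at their own pace and stop on an object; "force" is the grip in N (left out, the last holds). Time passes only in rows, so rows that repeat a pose let the fingers close. It gives the time, the measured TCP pose, the force, the opening and the grip force at its end, in the units of the state.
- get_state(): the state, without advancing time (a new reading comes with each control period).
- camera(name): name is "scene" or "top"; returns a dict with "image" (480x640x3 uint8, red, green, blue), "range_z" (480x640 float32, m along the optical axis (not along the pixel's ray), 0 where there is no reading), "camera_matrix" (3x3 intrinsics, pixels), "view" (4x4, takes a point from world to camera coordinates). Camera axes: x right, y down, z forward; pixel columns grow to the right and rows downward; lengths in m; the calibration is good to about 2 mm. A picture is of the moment at which its call begins.
- sign_off(): hands the job in; it is judged then, once.
The state is a dict: "clock": time; "joint_pos": joint angles; "joint_velocities": joint speeds; "joint_efforts": joint torques, N m; "position": TCP position; "tool_rot": TCP orientation; "force": force on the tool from outside, world axes, zero at the start; "torque": the same for the moment, N m; "gripper_width": finger opening in m; "grip_force": force on a finger pad.
Only numpy, scipy, OpenCV 4.12 (cv2) and the standard library are available. Lean on these libraries where they do the work, as an engineer would, in place of code of your own. Each camera call takes 0.05 s, during which the arm holds its last target. There are 200 camera calls.

## Working session

There is one attempt and no reset: what is moved stays moved. The work goes in short steps, Python scripts to look and compute and a tool call to move; the robot and the scene stay as the last step left them, time stands still between calls to the robot, and variables do not carry over. Pictures are saved under pics/ and viewed, at most 10 in all, crops included, and the job is handed in when it is done.

Besides the shell and the picture viewer there is one more tool, called after "Request:" by a JSON object that holds its "name" and its "arguments". move_arm: Moves the arm, as the interface text tells. Its arguments: {"type":"object","properties":{"plan":{"type":"array"},"force":{"type":"number"}},"required":["plan"]}

```bash
mkdir -p pics
cat > h.py <<'E'
from station import *
import numpy as np, cv2
def cam(n,save=None):
    c=camera(n)
    if save: cv2.imwrite('pics/'+save,c['image'][:,:,::-1])
    return c
def pts(c):
    K=np.array(c['camera_matrix']);z=c['range_z'];v,u=np.mgrid[:480,:640]
    P=np.stack([(u-K[0,2])/K[0,0]*z,(v-K[1,2])/K[1,1]*z,z],-1)
    V=np.linalg.inv(np.array(c['view']));return P@V[:3,:3].T+V[:3,3]
def ray(c,u,v,h):
    K=np.array(c['camera_matrix']);V=np.linalg.inv(np.array(c['view']))
    d=V[:3,:3]@np.linalg.solve(K,[u,v,1.]);o=V[:3,3];return o+d*(h-o[2])/d[2]
E
python3 - <<'E'
from h import *
a=cam('top','top1.png');b=cam('scene','scene1.png')
for c in(a,b):print(np.round(c['view'],3).tolist(),np.round(c['camera_matrix'],1).tolist())
s=get_state();print({k:np.round(v,3).tolist() for k,v in s.items()})
E
```

```text
[[0.001, -1.0, 0.007, 0.007], [-0.997, -0.001, -0.071, 0.459], [0.071, -0.007, -0.997, 1.425], [0.0, 0.0, 0.0, 1.0]] [[618.8, 0.0, 315.8], [0.0, 618.8, 237.9], [0.0, 0.0, 1.0]]
[[-0.714, -0.7, 0.015, 0.319], [-0.424, 0.416, -0.804, 0.266], [0.557, -0.58, -0.594, 1.195], [0.0, 0.0, 0.0, 1.0]] [[589.6, 0.0, 307.1], [0.0, 589.6, 240.8], [0.0, 0.0, 1.0]]
{'clock': 0.1, 'joint_pos': [-0.873, 0.041, 0.084, -0.0, -1.615, -0.334], 'joint_velocities': [0.001, -0.001, 0.002, 0.003, -0.001, -0.002], 'joint_efforts': [-0.006, -36.935, 34.828, 6.952, -0.005, 0.0], 'position': [0.213, -0.56, 0.218], 'tool_rot': [-0.181, 0.984, 0.001, -0.0], 'force': [-0.651, 0.556, 0.139], 'torque': [-0.019, 0.048, -0.021], 'grip_force': 0.0, 'gripper_width': 0.085}
```

View pics/top1.png

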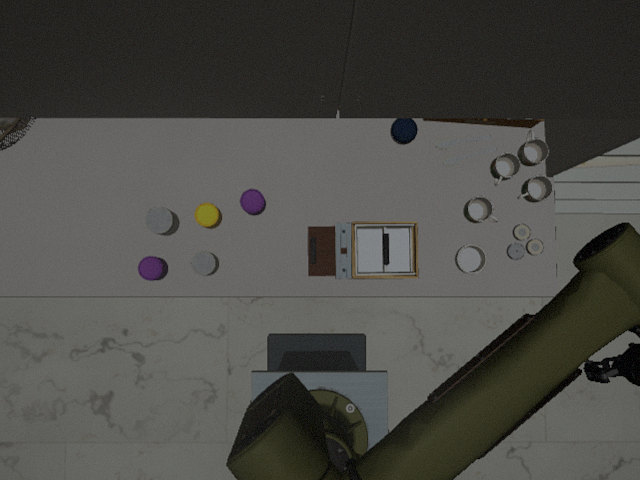

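View pics/scene1.png

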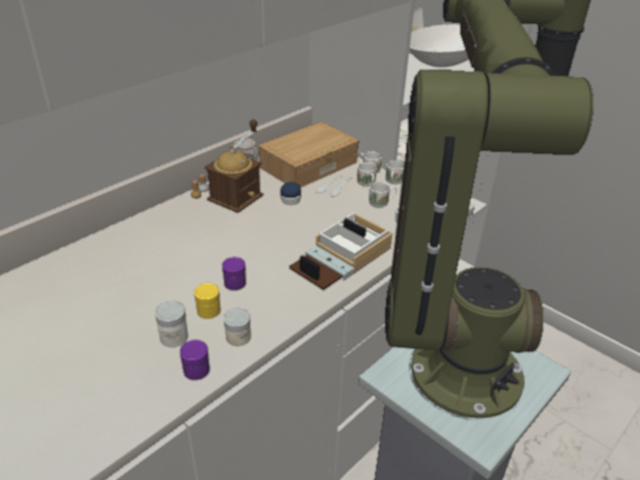

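The top view shows the tray at about (385,250), its wing handle at (313,250) and the grip bar at (386,249). Two grey-lidded tins stand at (160,220) (large) and (204,263) (small), which are (172,323) and (237,326) in the scene view. The purple tins at (253,201) and (152,268) and the yellow one at (207,215) are look-alikes. The small grey-lidded tin fits the cream caddy, so I'll confirm it in a crop and measure.

Run:
```python
from h import *
a=cam('top');b=cam('scene')
im=b['image'][270:390,130:290,::-1];t=a['image'][180:300,130:290,::-1];t2=a['image'][200:300,300:430,::-1]
r=lambda i:cv2.resize(i,(400,300),interpolation=cv2.INTER_CUBIC)
cv2.imwrite('pics/crop1.png',np.vstack([np.hstack([r(im),r(t)]),np.hstack([cv2.resize(t2,(390,300)),np.zeros((300,410,3),np.uint8)])]))
P=pts(a);g=a['image'].astype(int)
def comp(m,x0,y0,x1,y1,name):
    mm=np.zeros((480,640),np.uint8);mm[y0:y1,x0:x1]=m[y0:y1,x0:x1]
    n,l,s,c=cv2.connectedComponentsWithStats(mm);
    for i in range(1,n):
        if s[i,4]>15:
            k=l==i;p=P[k];print(name,s[i].tolist(),np.round(c[i],1),'med',np.round(np.median(p,0),4),
              'rect',[np.round(q,1).tolist() if hasattr(q,'__len__') else q for q in cv2.minAreaRect(np.argwhere(k)[:,::-1].astype(np.float32))])
dark=g.max(2)<40
comp(dark,300,220,335,285,'handle');comp(dark,350,220,415,285,'bar')
Z=P[...,2]
print('Z handle',np.round(Z[235:265:5,306:320:2],3).tolist())
for n,w in(('cream',(185,245,225,280)),('white',(140,200,180,240))):
    x0,y0,x1,y1=w;zz=Z[y0:y1,x0:x1];print(n,np.percentile(zz,[5,50,95]).round(3))
    comp((Z>(.054 if n=='cream' else .07))&(Z<.1),*w,n)
# outer housing via depth
comp((Z>.042)&(Z<.056),345,215,425,285,'walls')
comp((g[...,0]-g[...,2]>50),345,215,425,285,'wood')
comp((g[...,0]-g[...,2]>15)&(g[...,0]<110),300,215,340,285,'wing')
```

```text
handle [310, 237, 6, 27, 142] [312.6 249.8] med [0.4305 0.014  0.0537] rect [[312.5, 250.0], [26.0, 5.0], 90.0]
bar [383, 233, 6, 32, 171] [385.5 248.3] med [ 0.4324 -0.1478  0.081 ] rect [[385.5, 248.5], [31.0, 5.0], 90.0]
Z handle [[-0.003, 0.014, 0.007, 0.009, 0.013, 0.013, 0.012], [-0.004, 0.012, 0.049, 0.056, 0.051, 0.017, 0.015], [-0.002, 0.006, 0.052, 0.053, 0.05, 0.011, 0.01], [0.001, 0.013, 0.055, 0.05, 0.057, 0.007, 0.016], [-0.0, 0.007, 0.051, 0.055, 0.055, 0.014, 0.02], [0.001, 0.011, 0.055, 0.051, 0.063, 0.014, 0.012]]
cream [-0.006  0.002  0.063]
cream [191, 251, 25, 24, 458] [202.8 262.5] med [0.4006 0.2617 0.0596] rect [[203.0, 262.5], [23.0, 24.0], 90.0]
white [-0.006  0.004  0.08 ]
white [145, 206, 28, 27, 596] [158.5 219.1] med [0.497 0.359 0.077] rect [[158.5, 219.0], [26.0, 27.0], 90.0]
walls [352, 221, 66, 57, 524] [392.6 243.5] med [ 0.4812 -0.172   0.0483] rect [[384.5, 249.0], [56.0, 65.0], 90.0]
walls [375, 271, 35, 4, 55] [389.6 272.5] med [ 0.3798 -0.1593  0.0515] rect [[392.0, 272.5], [34.0, 3.0], 0.0]
wood [399, 277, 19, 1, 19] [408. 277.] med [ 0.3685 -0.2029  0.0482] rect [[408.0, 277.0], [18.0, 0.0], 180.0]
wing [308, 227, 28, 49, 1067] [323.  251.1] med [ 0.4271 -0.0095  0.0118] rect [[321.6, 251.0], [48.6, 26.3], 88.72696685791016]
```

View pics/crop1.png

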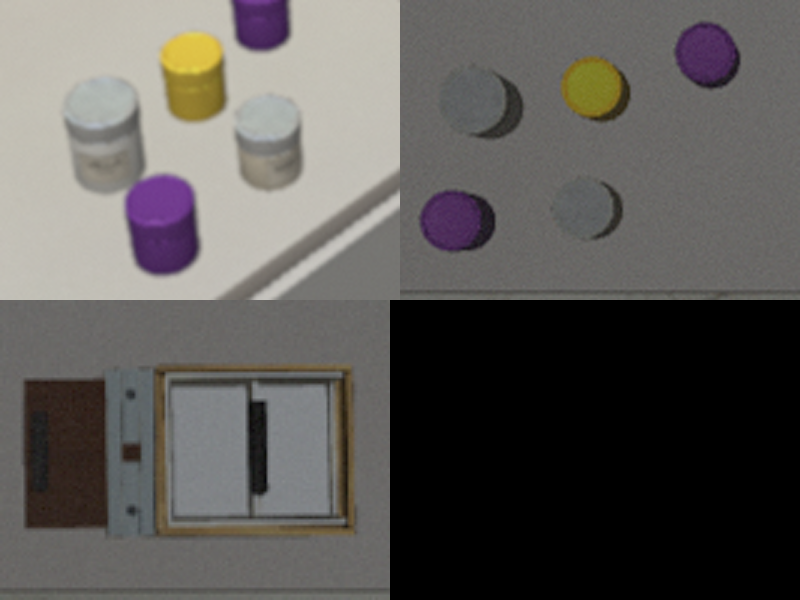

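The crop confirms it: the small grey-lidded tin with the cream body, at top-view (203,263), is the cream caddy, and the taller white one is the bystander. Next I'll move above the handle.

Request:
{"name": "move_arm", "arguments": {"plan": [[[0,6,15,0,0,0,-8],[0,12,30,0,0,0,-16],[0,21.7,57.4,-4,0,0,-20.3],[0,21.7,57.4,-4,0,0,-20.3],[0,21.7,57.4,-4,0,0,-20.3],[0,21.7,57.4,-4,0,0,-20.3],[0,21.7,57.4,-6,0,0,-20.3],[0,21.7,57.4,-6,0,0,-20.3],[0,21.7,57.4,-6,0,0,-20.3],[0,21.7,57.4,-6,0,0,-20.3]]]}}

```text
clock: 1.45
position: [0.4307, 0.0157, 0.1591]
tool_rot: [-0.005, 1.0, 0.0, 0.0]
force: [0.6, -0.8, 0.2]
gripper_width: 0.0851
grip_force: 0.0
```

Request:
{"name": "move_arm", "arguments": {"plan": [[[0.3,0,0,0,0,0,0],[0.3,0,0,0,0,0,0],[0.3,0,0,0,0,0,0]]]}}

```text
clock: 1.82
position: [0.4305, 0.0124, 0.1597]
tool_rot: [-0.004, 1.0, 0.0, 0.0]
force: [0.2, -0.8, -0.4]
gripper_width: 0.0595
grip_force: 0.0
```

Request:
{"name": "move_arm", "arguments": {"plan": [[[0.3,0,0.1,-5,0,0,0],[0.3,0,0.1,-9,0,0,0],[0.3,0,0.1,-11,0,0,0],[0.3,0,0.1,-12,0,0,0],[0.3,0,0.1,-12,0,0,0],[1,0,0.1,-12,0,0,0],[1,0,0.1,-12,0,0,0],[1,0,0.1,-12,0,0,0],[1,0,0.1,-12,0,0,0],[1,0,0.1,-12,0,0,0]]], "force": 40}}

```text
clock: 3.08
position: [0.4309, 0.0145, 0.04]
tool_rot: [-0.005, 1.0, 0.0, 0.001]
force: [-0.7, 1.4, 6.5]
gripper_width: 0.0104
grip_force: 39.4
```

Request:
{"name": "move_arm", "arguments": {"plan": [[[1,0,1,0,0,0,0],[1,0,2,0,0,0,0],[1,0,3,0,0,0,0],[1,0,4,0,0,0,0],[1,-0.1,5,0,0,0,0],[1,-0.1,6,0,0,0,0],[1,-0.1,7,0,0,0,0],[1,-0.1,7.7,0,0,0,0],[1,-0.1,8.2,0,0,0,0],[1,-0.1,8.4,0,0,0,0]]]}}

```text
clock: 4.32
position: [0.4302, 0.0989, 0.04]
tool_rot: [-0.005, 1.0, 0.0, 0.001]
force: [4.1, -3.2, 4.9]
gripper_width: 0.0097
grip_force: 39.5
```

Request:
{"name": "move_arm", "arguments": {"plan": [[[1,0,0.3,0,0,0,0],[1,0,0.5,0,0,0,0],[1,0,0.7,0,0,0,0],[1,0,0.7,0,0,0,0]]]}}

```text
clock: 4.82
position: [0.4302, 0.1035, 0.04]
tool_rot: [-0.005, 1.0, -0.002, 0.001]
force: [4.7, -12.2, 6.7]
gripper_width: 0.0104
grip_force: 39.6
```

Run:
```python
from h import *
a=cam('top');b=cam('scene')
cv2.imwrite('pics/c2.png',np.hstack([cv2.resize(a['image'][200:300,250:430,::-1],(400,222)),cv2.resize(b['image'][200:320,240:400,::-1],(296,222))]))
```

```text
(no output)
```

View pics/c2.png

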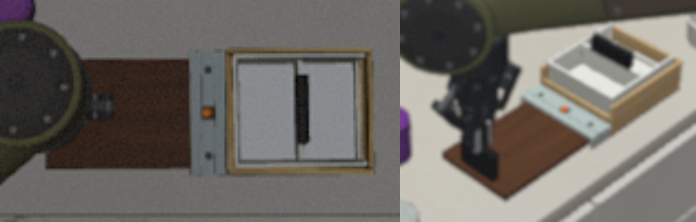

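The wing is at its end stop, and the orange button shows up in the sleeve hole at (207,112). I'll release and go to the insert's grip bar.

Request:
{"name": "move_arm", "arguments": {"plan": [[[1,0,-0.2,0,0,0,0],[0.3,0,-0.2,0,0,0,0],[0.3,0,-0.2,0,0,0,0],[0.3,0,-0.2,0,0,0,0],[0.3,0,-0.2,4,0,0,0],[0.3,0,-0.2,8,0,0,0],[0.3,0,-0.2,12,0,0,0]]]}}

```text
clock: 5.8
position: [0.4291, 0.1034, 0.1602]
tool_rot: [-0.005, 1.0, 0.0, -0.0]
force: [0.7, -0.1, 0.5]
gripper_width: 0.0599
grip_force: 0.0
```

Request:
{"name": "move_arm", "arguments": {"plan": [[[0.3,0,-5,0,0,0,0],[0.3,0.1,-10,0,0,0,0],[0.3,0.2,-15,0,0,0,0],[0.3,0.2,-20,0,0,0,0],[0.3,0.2,-25,0,0,0,0],[0.3,0.2,-25,0,0,0,0],[0.3,0.2,-25,0,0,0,0],[0.3,0.2,-25,0,0,0,0]]]}}

```text
clock: 6.8
position: [0.4317, -0.1457, 0.1592]
tool_rot: [-0.006, 1.0, 0.0, -0.0]
force: [0.4, -0.0, 0.7]
gripper_width: 0.0596
grip_force: 0.0
```

Run:
```python
from h import *
s=get_state();print(s['position'],s['joint_pos'])
a=cam('top');b=cam('scene','s3.png')
g=a['image'].astype(int)
# tray edges: housing top outline & sleeve edges in top view
o=(g[...,0]-g[...,2]>25)&(g[...,0]>70);o[:215]=0;o[285:]=0;o[:,:345]=0;o[:,430:]=0
v,u=np.where(o);print('wood',u.min(),u.max(),v.min(),v.max(),o.sum())
q=np.argwhere(o)[:,::-1].astype(np.float32);r=cv2.minAreaRect(q);print(r)
print('housing ctr @.05',ray(a,*r[0],.05),)
w=(g[...,0]-g[...,2]>12)&(g[...,0]<110)&~o;w[:215]=0;w[285:]=0;w[:,:260]=0;w[:,342:]=0
r=cv2.minAreaRect(np.argwhere(w)[:,::-1].astype(np.float32));print(r,ray(a,*r[0],.013))
orr=(g[...,0]-g[...,2]>80);v,u=np.where(orr[215:285,300:345]);print('button',len(u),ray(a,u.mean()+300,v.mean()+215,.026) if len(u) else 0)
```

```text
[ 0.43166153 -0.14569514  0.15919046] [ 1.20083668e-01 -3.58235315e-01 -3.76996640e-01 -3.98726396e-04
 -1.55200246e+00 -1.67974309e+00]
wood 352 417 267 278 229
((384.64984130859375, 273.8968811035156), (10.230039596557617, 65.43482208251953), 86.42366790771484)
housing ctr @.05 [ 0.37546111 -0.14861981  0.05      ]
((300.5, 249.5), (69.0, 81.0), 90.0) [0.43260661 0.04301848 0.013     ]
button 0 0
```

View pics/s3.png

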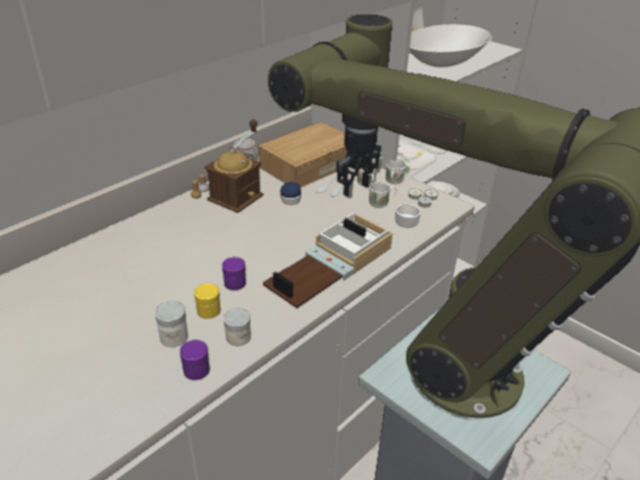

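The wing is out with the handle at (283,285), and the gripper is above the insert's grip bar at (354,226). I'll descend and grip.

Request:
{"name": "move_arm", "arguments": {"plan": [[[0.3,0.1,-0.2,-4,0,0,0],[0.3,0.1,-0.2,-7,0,0,0],[0.3,0.1,-0.2,-9,0,0,0],[0.3,0.1,-0.2,-9,0,0,0],[1,0.1,-0.2,-9,0,0,0],[1,0.1,-0.2,-9,0,0,0],[1,0.1,-0.2,-9,0,0,0],[1,0.1,-0.2,-9,0,0,0],[1,0.1,-0.2,-9,0,0,0],[1,0.1,-0.2,-9,0,0,0]]], "force": 60}}

```text
clock: 8.15
position: [0.4331, -0.1487, 0.0704]
tool_rot: [-0.005, 1.0, 0.0, 0.001]
force: [-1.4, 2.8, 5.0]
gripper_width: 0.0066
grip_force: 59.3
```

Request:
{"name": "move_arm", "arguments": {"plan": [[[1,0,0,1,0,0,0],[1,0,0,2.5,0,0,0],[1,0,0,4,0,0,0],[1,0,0,6,0,0,0],[1,0,0,8,0,0,0],[1,0,0,9,0,0,0],[1,0,0,9,0,0,0]]]}}

```text
clock: 9.02
position: [0.4329, -0.1486, 0.16]
tool_rot: [-0.005, 1.0, 0.0, 0.001]
force: [-0.3, 0.3, -3.5]
gripper_width: 0.0066
grip_force: 58.8
```

Run:
```python
from h import *
a=cam('top');b=cam('scene')
cv2.imwrite('pics/c4.png',np.hstack([cv2.resize(a['image'][190:310,290:450,::-1],(400,300)),cv2.resize(b['image'][110:290,260:420,::-1],(267,300))]))
```

```text
(no output)
```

View pics/c4.png

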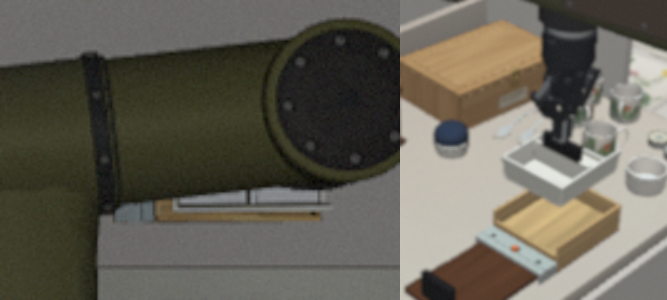

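The insert hangs level and clear of the housing, and the button is still up at (515,248). I'll take the housing centre and the bar centre from the first top picture while I turn it.

Request:
{"name": "move_arm", "arguments": {"plan": [[[1,0,0,0,0,0,10],[1,0,0,0,0,0,20],[1,0,0,0,0,0,30],[1,0,0,0,0,0,40],[1,0,0,0,0,0,50],[1,0,0,0,0,0,60],[1,0,0,0,0,0,70],[1,0,0,0,0,0,80],[1,0,0,0,0,0,90],[1,0,0,0,0,0,90]]]}}

```text
clock: 10.38
position: [0.4321, -0.1486, 0.1583]
tool_rot: [0.71, -0.704, -0.001, 0.001]
force: [0.6, -0.3, -3.5]
gripper_width: 0.0065
grip_force: 58.7
```

Request:
{"name": "move_arm", "arguments": {"plan": [[[1,0,0,0,0,0,10],[1,0,0,0,0,0,20],[1,0,0,0,0,0,30],[1,0,0,0,0,0,40],[1,0,0,0,0,0,50],[1,0,0,0,0,0,60],[1,0,0,0,0,0,70],[1,0,0,0,0,0,80],[1,0,0,0,0,0,90],[1,0,0,0,0,0,90]]]}}

```text
clock: 11.62
position: [0.4323, -0.1487, 0.1588]
tool_rot: [1.0, 0.002, -0.0, 0.0]
force: [-0.9, 0.5, -3.6]
gripper_width: 0.0067
grip_force: 58.7
```

Run:
```python
from h import *
a=cam('top');b=cam('scene')
g=cv2.imread('pics/top1.png')[:,:,::-1].astype(int)
sat=g[...,0]-g[...,2]
np.set_printoptions(linewidth=250)
# row profile through housing, columns 365-405 ; column profile rows 235-260
print('rows',[(v,int(sat[v,362:408].mean())) for v in list(range(218,230))+list(range(268,284))])
print('cols',[(u,int(sat[232:268,u].mean())) for u in list(range(346,358))+list(range(408,422))])
m=sat>22;m[:215]=0;m[285:]=0;m[:,:348]=0;m[:,425:]=0
r=cv2.minAreaRect(np.argwhere(m)[:,::-1].astype(np.float32));print(r,'housing',ray(a,*r[0],.05))
d=g.max(2)<55
for (x0,x1,h) in((375,395,.083),(303,320,.056)):
    k=d.copy();k[:228]=0;k[270:]=0;k[:,:x0]=0;k[:,x1:]=0
    w=np.where(k,60-g.max(2),0);v,u=np.mgrid[:480,:640];c=((w*u).sum()/w.sum(),(w*v).sum()/w.sum());print(c,ray(a,*c,h))
# housing in scene view by depth, while the insert is up
P=pts(b);Z=P[...,2];k=(Z>.042)&(Z<.056)&(abs(P[...,0]-.4325)<.1)&(abs(P[...,1]+.148)<.1)
r=cv2.minAreaRect((P[k][:,:2]*1000).astype(np.float32));print('scene depth walls mm',k.sum(),r,np.percentile(P[k],[1,99],axis=0).round(4).tolist())
k=(Z>.14)&(Z<.155)&(abs(P[...,0]-.4325)<.11)&(abs(P[...,1]+.148)<.11)
r=cv2.minAreaRect((P[k][:,:2]*1000).astype(np.float32));print('insert top mm',k.sum(),r)
s=get_state();print(s['position'],s['tool_rot'],s['joint_pos'][5])
```

```text
rows [(218, 3), (219, 3), (220, 1), (221, 23), (222, 48), (223, 35), (224, -5), (225, -1), (226, 7), (227, 5), (228, 0), (229, -4), (268, -4), (269, -5), (270, -5), (271, -2), (272, 2), (273, -1), (274, 4), (275, 27), (276, 47), (277, 48), (278, 21), (279, 1), (280, 2), (281, 3), (282, 2), (283, 3)]
cols [(346, -1), (347, -8), (348, -10), (349, -9), (350, -13), (351, 4), (352, 39), (353, 45), (354, 43), (355, 7), (356, 1), (357, -1), (408, -6), (409, -1), (410, 4), (411, 5), (412, 31), (413, 38), (414, 24), (415, 20), (416, 44), (417, 41), (418, 9), (419, 1), (420, 2), (421, 3)]
((384.4999694824219, 249.5), (64.99998474121094, 56.99999237060547), 0.0) housing [ 0.43086182 -0.14867826  0.05      ]
(np.float64(385.4649795918367), np.float64(248.52489795918368)) [ 0.43128676 -0.14694952  0.083     ]
(np.float64(313.5723027803645), np.float64(249.01702806970866)) [0.43146432 0.01266106 0.056     ]
scene depth walls mm 292 ((427.04058837890625, -150.31005859375), (153.44717407226562, 132.82704162597656), 89.772216796875) [[0.3609, -0.2254, 0.0422], [0.4919, -0.0757, 0.053]]
insert top mm 433 ((430.6270751953125, -150.81497192382812), (122.67118072509766, 139.86265563964844), 0.27391281723976135)
[ 0.43236222 -0.14868234  0.158943  ] [ 9.99998000e-01  1.98449664e-03 -2.46146469e-04  1.49354459e-05] 1.4617562182971695
```

Two views agree that the insert sits about 3 mm too far in +x over the housing. I'll shift by -0.3 cm and lower it.

Request:
{"name": "move_arm", "arguments": {"plan": [[[1,-0.3,0,-2,0,0,0.3],[1,-0.3,0,-4,0,0,0.3],[1,-0.3,0,-5,0,0,0.3],[1,-0.3,0,-5.8,0,0,0.3],[1,-0.3,0,-6.4,0,0,0.3],[1,-0.3,0,-7,0,0,0.3],[1,-0.3,0,-7.6,0,0,0.3],[1,-0.3,0,-8,0,0,0.3],[1,-0.3,0,-8,0,0,0.3]]]}}

```text
clock: 12.85
position: [0.4293, -0.1487, 0.079]
tool_rot: [1.0, 0.007, -0.0, 0.0]
force: [0.5, -0.8, -3.9]
gripper_width: 0.0065
grip_force: 58.7
```

Request:
{"name": "move_arm", "arguments": {"plan": [[[1,0,0,-0.3,0,0,0],[1,0,0,-0.6,0,0,0],[1,0,0,-0.8,0,0,0],[1,0,0,-0.9,0,0,0],[1,0,0,-0.9,0,0,0]]]}}

```text
clock: 13.48
position: [0.4296, -0.1487, 0.0705]
tool_rot: [1.0, 0.007, 0.0, 0.0]
force: [-0.6, -0.0, -1.0]
gripper_width: 0.0064
grip_force: 59.2
```

Request:
{"name": "move_arm", "arguments": {"plan": [[[1,0,0,-0.1,0,0,0],[0.3,0,0,-0.1,0,0,0],[0.3,0,0,-0.1,0,0,0],[0.3,0,0,-0.1,0,0,0],[0.3,0,0,1,0,0,0],[0.3,0,0,4,0,0,0],[0.3,0,0,8,0,0,0],[0.3,0,0,9,0,0,0]]]}}

```text
clock: 14.48
position: [0.4308, -0.1491, 0.1642]
tool_rot: [1.0, 0.007, 0.003, 0.0]
force: [-0.6, 0.2, -0.4]
gripper_width: 0.0597
grip_force: 0.0
```

Request:
{"name": "move_arm", "arguments": {"plan": [[[0,0,6,0,0,0,0],[0,0,12,0,0,0,0],[0,0,18,0,0,0,0],[0,-1,24,0,0,0,0],[0,-2,30,0,0,0,0],[0,-2.9,36,0,0,0,0],[0,-2.9,41,0,0,0,0],[0,-2.9,41,0,0,0,0],[0,-2.9,41,0,0,0,0],[0,-2.9,41,0,0,0,0]]]}}

```text
clock: 15.72
position: [0.4007, 0.2604, 0.1605]
tool_rot: [1.0, 0.007, 0.0, -0.0]
force: [-0.3, -0.1, -0.2]
gripper_width: 0.0854
grip_force: 0.0
```

Run:
```python
from h import *
a=cam('top');b=cam('scene','s5.png');A=cv2.imread('pics/top1.png')
s=get_state();print(s['position'])
print('cream lid',ray(a,202.8,262.5,.062),ray(a,204,263,.062))
hsv=cv2.cvtColor(b['image'],cv2.COLOR_RGB2HSV)
P=pts(b);Z=P[...,2]
k=(Z>.056)&(Z<.068)&(np.hypot(P[...,0]-.4,P[...,1]-.262)<.04)
print('scene lid',k.sum(),cv2.minEnclosingCircle((P[k][:,:2]*1000).astype(np.float32)),np.median(P[k],0))
for n,lo,hi in(('insert top',.054,.064),('floor',.018,.03)):
    k=(Z>lo)&(Z<hi)&(abs(P[...,0]-.431)<.08)&(abs(P[...,1]+.149)<.09);print(n,k.sum(),np.percentile(P[k],[1,50,99],axis=0).round(4).tolist())
cv2.imwrite('pics/c6.png',np.hstack([cv2.resize(a['image'][190:310,270:430,::-1],(400,300)),cv2.resize(b['image'][180:360,160:400,::-1],(400,300))]))
```

```text
[0.40078391 0.26047444 0.16058435]
cream lid [0.40053323 0.26158116 0.062     ] [0.39941254 0.25887234 0.062     ]
scene lid 413 ((397.6058349609375, 263.25579833984375), 29.795169830322266) [0.39509015 0.2635023  0.06030398]
insert top 323 [[0.368, -0.2202, 0.0542], [0.4194, -0.1499, 0.0576], [0.4855, -0.0826, 0.0637]]
floor 1030 [[0.3611, -0.2128, 0.0183], [0.4245, -0.1079, 0.0241], [0.4889, -0.0604, 0.0299]]
```

View pics/c6.png

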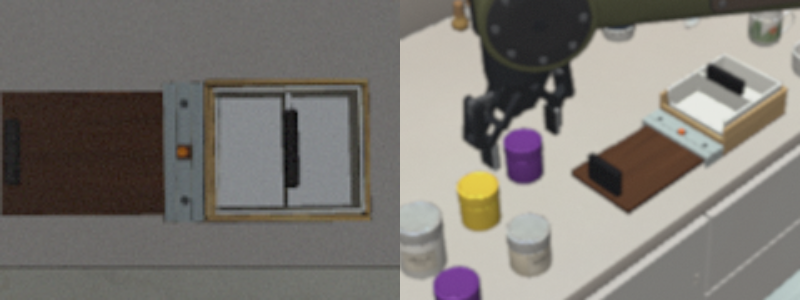

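The insert is home with its low end toward the sleeve at top-crop (205,150), and the button is up at (182,152). The gripper is above the cream caddy, so I'll grasp it now.

Request:
{"name": "move_arm", "arguments": {"plan": [[[0,-0.1,0.1,-4,0,0,0],[0,-0.1,0.1,-7,0,0,0],[0,-0.1,0.1,-9,0,0,0],[0,-0.1,0.1,-11,0,0,0],[0,-0.1,0.1,-12.2,0,0,0],[0,-0.1,0.1,-12.2,0,0,0],[1,-0.1,0.1,-12.2,0,0,0],[1,-0.1,0.1,-12.2,0,0,0],[1,-0.1,0.1,-12.2,0,0,0],[1,-0.1,0.1,-12.2,0,0,0]]], "force": 35}}

```text
clock: 17.08
position: [0.4001, 0.2629, 0.0397]
tool_rot: [1.0, 0.008, 0.001, -0.001]
force: [-1.1, -0.1, 5.4]
gripper_width: 0.0517
grip_force: 36.4
```

Request:
{"name": "move_arm", "arguments": {"plan": [[[1,0,0,0,0,0,0],[1,0,0,1,0,0,0],[1,0,0,3,0,0,0],[1,0,0,5,0,0,0],[1,0,0,8,0,0,0],[1,0,0,9,0,0,0],[1,0,0,9,0,0,0]]]}}

```text
clock: 17.95
position: [0.3994, 0.2625, 0.1282]
tool_rot: [1.0, 0.007, -0.0, -0.0]
force: [-0.0, 0.2, -2.7]
gripper_width: 0.0516
grip_force: 37.0
```

Request:
{"name": "move_arm", "arguments": {"plan": [[[1,0.5,-4,0,0,0,0],[1,1.5,-9,0,0,0,0],[1,2.5,-14,0,0,0,0],[1,3.1,-19,0,0,0,0],[1,3.1,-22,0,0,0,0],[1,3.1,-23.2,0,0,0,0],[1,3.1,-23.2,0,0,0,0],[1,3.1,-23.2,-3,0,0,0],[1,3.1,-23.2,-5.5,0,0,0],[1,3.1,-23.2,-6.5,0,0,0]]]}}

```text
clock: 19.2
position: [0.4295, 0.0309, 0.0613]
tool_rot: [1.0, 0.008, -0.001, 0.001]
force: [-0.2, 0.2, -1.1]
gripper_width: 0.052
grip_force: 37.2
```

Request:
{"name": "move_arm", "arguments": {"plan": [[[1,0,0,-0.4,0,0,0],[1,0,0,-0.8,0,0,0],[1,0,0,-1.1,0,0,0],[1,0,0,-1.1,0,0,0],[1,0,0,-1.1,0,0,0]]]}}

```text
clock: 19.82
position: [0.4309, 0.0304, 0.0528]
tool_rot: [1.0, 0.007, 0.001, -0.0]
force: [0.4, 0.5, -0.7]
gripper_width: 0.0519
grip_force: 37.4
```

Request:
{"name": "move_arm", "arguments": {"plan": [[[1,0,0,-0.1,0,0,0],[1,0,0,-0.2,0,0,0],[1,0,0,-0.2,0,0,0],[1,0,0,-0.2,0,0,0]]]}}

```text
clock: 20.32
position: [0.4316, 0.0304, 0.0527]
tool_rot: [1.0, 0.008, 0.002, -0.0]
force: [-4.8, 0.4, 10.2]
gripper_width: 0.052
grip_force: 38.5
```

Request:
{"name": "move_arm", "arguments": {"plan": [[[1,0,0,0.1,0,0,0],[0,0,0,0.1,0,0,0],[0,0,0,0.1,0,0,0],[0,0,0,0.1,0,0,0],[0,0,0,0.6,0,0,0],[0,0,0,3,0,0,0],[0,0,0,7,0,0,0],[0,0,0,12,0,0,0],[0,0,0,14,0,0,0]]]}}

```text
clock: 21.45
position: [0.4315, 0.0304, 0.194]
tool_rot: [1.0, 0.007, 0.002, -0.001]
force: [-0.2, 0.1, -1.0]
gripper_width: 0.0853
grip_force: 0.0
```

Request:
{"name": "move_arm", "arguments": {"plan": [[[0,0,5,0,0,0,0],[0,0,10,0,0,0,0],[0,0,15,0,0,0,0],[0,0,20,0,0,0,0],[0,0,25,0,0,0,0],[0,0,30,0,0,0,0],[0,0,30,0,0,0,0],[0,0,30,0,0,0,0]]]}}

```text
clock: 22.45
position: [0.4305, 0.3301, 0.1903]
tool_rot: [1.0, 0.008, -0.0, 0.0]
force: [0.3, -0.2, 0.7]
gripper_width: 0.0853
grip_force: 0.0
```

Run:
```python
from h import *
a=cam('top');b=cam('scene')
P=pts(a);Z=P[...,2];k=(Z>.068)&(Z<.085)&(abs(P[...,0]-.43)<.06)&(abs(P[...,1]-.03)<.06)
print(np.median(P[k],0),k.sum())
cv2.imwrite('pics/c7.png',np.hstack([cv2.resize(a['image'][190:310,250:430,::-1],(400,267)),cv2.resize(b['image'][170:350,220:420,::-1],(297,267))]))
```

```text
[0.43275632 0.02969728 0.07278595] 449
```

View pics/c7.png

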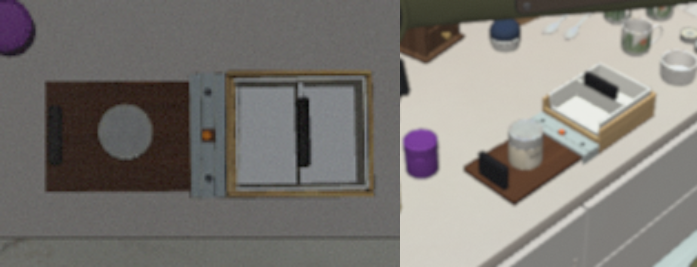

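The cream caddy stands upright in the middle of the wing at (125,131), the button is up at (207,135), the insert is seated, and the arm is clear.

```bash
python3 -c "
from station import *
print(sign_off())"
```

```text
the job is handed in; nothing more can be done
None
```

The job is handed in, though no verdict came back: in the last pictures the wing is out with its lock button up, the insert is seated with its open end to the wing, and the cream caddy stands upright mid-wing, with the arm clear at about 22 s of the 64 s allowed.

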